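# Fit the blue filter and hold the glass cell in the photometer beam

### The job

Move the blue-tabbed filter from its wooden stand into the slot on top of the photometer's grey lamp housing, fully home, and let go. Then take the green glass cell from the white rack, gripping only its two frosted faces, and hold it upright in the light path midway between the two ports, clear faces square to the beam, the part 20 mm above its bottom end at port height. Finish while still holding it motionless there in mid-air, clear of the photometer, with the red filter, the amber cell and everything else left where they stood.

Things in the scene. Friction and masses are not known exactly. Their poses are not given: they have to be found in the camera images.
- photometer: Fixed photometer, base plate 110 (x) x 220 (y) x 12 mm. Origin on the bench below mid-beam. Beam along y, 60 mm high. Grey lamp housing: 84 wide in x, y = 35 to 115, top 90 mm high. Black detector: 60 wide in x, y = -35 to -85, top 85 mm high. A round port (24 mm, 3 mm proud) on each facing side marks the beam, 64 mm free between them; a yellow line on the base runs below it.
- beam_mid (a point): Point on the beam midway between the two ports, 60 mm above the bench. Axes as the photometer's.
- slot_floor (a point): Centre of the filter slot's floor, 35 mm above the bench, 52 mm to +y of the photometer's origin; axes as the photometer's. The slot opens straight up at the lamp housing's top (55 mm deep); 53 mm long along x, 11 mm wide along y, with a 45 degree lead-in 3 mm wide and deep round its mouth.
- blue_filter: Loose slide, 0.05 kg: black frame 50 (x) x 8 (y) x 60 (z) mm with round blue window, on top a blue tab 30 (x) x 8 (y) mm up to 78 mm above the underside. Origin: centre of the underside, z up; both ways round alike. Home in the slot, its origin is at slot_floor, x along the photometer's x, tab and 5 mm of frame showing. Starts upright in either slot of the stand.
- red_filter: Same slide with red window and tab, in the other slot of the stand. To be left alone.
- filter_stand: Fixed wooden stand 150 (x) x 44 (y) x 28 mm with two slots 54 x 12 mm in a row along x (centres at x = -34 and +34 mm), slot floor 6 mm above the bench. Origin at the centre of its underside.
- green_cell: Loose, 0.06 kg: upright green glass bar 20 x 20 x 70 mm, white plug 10 mm wide, 6 mm high on top. Origin: centre of the underside, z up. Faces at y = +-10 mm are frosted (whitish): grip these. Faces at x = +-10 mm are clear green with raised windows (14 mm wide): no finger may touch them or the plug. Either clear face may look at the lamp. Starts in either well of the rack.
- green_cell_spot (a point): Point on the green cell's axis 20 mm above its bottom end: the part that belongs in the beam.
- amber_cell: Same cell in amber glass, in the other well of the rack. To be left alone.
- cell_rack: Fixed white rack 110 (x) x 46 (y) x 25 mm with two square wells 23 x 23 mm in a row along x (centres at x = -26 and +26 mm), well floor 5 mm above the bench; the cells stand 50 mm out of it, frosted faces to the rack's +y and -y. Origin: centre of its underside. Nearby a fixed film rewind's thin spindle juts level to x = 0.5 at y = -0.165, 150 mm high.
- loupe: Black loupe 35 mm across, 36 mm high, loose bystander near the bench's front edge. Origin under its centre.
- canister: Dark lidded can 35 mm across, 48 mm high, loose bystander at the back. Origin under its centre.
- core: Grey plastic film core 50 mm across, 34 mm high, loose bystander at the back left. Origin under its centre.
- blue_tape: Roll of blue tape, 94 mm across, 25 mm high, loose bystander at the back. Origin under its centre.

How it is judged:
By the outcome, as a careful person would: the job done as asked, in the order asked, and still so for the second after the job is handed in, while the arm keeps its last pose, push and grip.
It also fails if it takes over 67 s, if anything falls off the work surface, if the arm or the gripper's body presses on something with over 40 N, if the wrist force passes 120 N, or if a joint passes its speed limit or range.

### The arm

A 7-joint arm with a two-finger parallel gripper is mounted at the origin on a cart in front of the work surface, level with it; the furniture and walls round the work are solid. World frame = base frame: x ahead of the robot, y to its left, z up, the work surface at z = 0. Lengths are in m, angles in rad, forces in N, time in s.
With the tool pointing down it reaches from about 0.4 to 0.85 m from the base axis. Payload 6.9 kg.
Tool frame: the origin (TCP) lies at the centre of the arm's flange, where the gripper is bolted on; the fingertips stand 173 mm ahead of it and the grasp point (between the pads) lies 155 mm ahead of it; z points along the fingers, y is the line along which they close (so a half turn about z gives the same grasp; the last joint's range is limited). The gripper opens to 85 mm and grips with 20 to 120 N. Pads are 22 mm wide; open, the fingers measure 114 mm over their backs; the gripper's body (76 mm by 85 mm) begins 54 mm behind the grasp point. The pads swing forward as they close: fully open they stand 13 mm farther back than shut.
Start: joints at [-1.113, 0.507, -0.238, 1.5, 0.126, 1.149, -0.155], TCP at [0.215, 0.587, 0.405] pointing down, gripper open.
Joint ranges: [-3.08, 3.08], [-0.24, 2.05], [-1.43, 1.35], [0, 2.5], [-1.52, 4.66], [0.17, 1.96], [-2.89, 2.89]. Speed limits (rad/s): [2.39, 2.39, 3.14, 3.14, 3.14, 3.14, 3.14].

### API

Orientations are given as a unit quaternion [w, x, y, z].
In Python, from workcell import state, read_camera, get_calibration, job_done gives the robot as it stands.
- The arm moves only by the tool send_rows, never from a script. Its argument "increments" is text: rows parted by semicolons, each of 4 numbers parted by spaces: the shift along the tool's x, y, z in cm, then the turn about the tool's z in rad. A call has 1 to 12 rows; each row shifts and turns the commanded pose from where the row before left it, along the tool's axes as they then stand; what a row does not reach is not made up. A row lasts 1/12 s, in which the tool goes at most 41.7 mm and 7.16 degrees, less where a joint would pass 70% of its speed; a pose out of reach is approached as far as the arm can. A call is refused whole if a number of a shift passes 4.17 or a number of a turn 0.125, either way. A call with a gripper value outside its range is refused whole. "gripper" is the finger opening in cm, from 0 to 8.54, set as the call begins (left out, the last holds). The fingers move at their own pace and stop on an object; "squeeze" is the grip in N (left out, the last holds). Time passes only in rows, so rows that do not move let the fingers close. It gives the time, the measured TCP pose, the force, the opening and the grip force at its end, in the units of the state.
- state(): the state, without advancing time (a new reading comes with each control period).
- read_camera(name): name is "scene" or "top" or "wrist"; returns the picture (400x640x3 uint8, red, green, blue); there is no depth.
- get_calibration(name): a dict with "mtx" (3x3 intrinsics, pixels), "k1" (the pictures are not rectified: a ray, as slopes to the right and down, at radius r is drawn at 1 + k1 r^2 times it, then the intrinsics apply), "eye" and "orientation" of the camera in the world. Camera axes: x right, y up, looking along -z (the intrinsics and any distortion apply to the point x, -y, -z); pixel columns grow to the right and rows downward; lengths in m; the calibration is good to about 2 mm. A picture is of the moment at which its call begins: read the wrist's pose just before it. get_calibration takes no time and is no camera call; for the wrist camera it gives the pose at the moment of the call.
- job_done(): hands the job in; it is judged then, once.
The state is a dict: "t": time; "joints": joint angles; "joint_vel": joint speeds; "joint_torque": joint torques, N m; "ee_pos": TCP position; "eef_rot": TCP orientation; "wrist_force": force on the tool from outside, world axes, zero at the start; "ft_torque": the same for the moment, N m; "width": opening from 0.0 (shut) to 1.0 (fully open); "grasp_force": force on a finger pad.
Only numpy, scipy, OpenCV 4.12 (cv2) and the standard library are available. Lean on these libraries where they do the work, as an engineer would, in place of code of your own. Each camera call takes 0.05 s, during which the arm holds its last target. There are 200 camera calls.

## Working session

There is one attempt and no reset: what is moved stays moved. The work goes in short steps, Python scripts to look and compute and a tool call to move; the robot and the scene stay as the last step left them, time stands still between calls to the robot, and variables do not carry over. Pictures are saved under pics/ and viewed, at most 10 in all, crops included, and the job is handed in when it is done.

Besides the shell and the picture viewer there is one more tool, called as a command line: name --argument value ..., lists and objects as JSON in quotes. send_rows: Moves the arm, as the interface text tells. Its arguments: {"type":"object","properties":{"increments":{"type":"string"},"gripper":{"type":"number"},"squeeze":{"type":"number"}},"required":["increments"]}

```bash
mkdir -p pics; ls
python3 - <<'E'
from workcell import *
import cv2,numpy as np
s=state();print(s)
for n in("scene","top"):
    print(n,get_calibration(n)); cv2.imwrite(f"pics/{n}0.png",read_camera(n)[:,:,::-1])
E
```

```text
pics
{'t': 0.0, 'joints': array([-1.11350947,  0.50836783, -0.23753972,  1.50118018,  0.12570632,
        1.14891896, -0.1547944 ]), 'joint_vel': array([-0.0001997 , -0.00075473,  0.00151806, -0.00021661, -0.00037966,
       -0.00099541,  0.00051036]), 'joint_torque': array([ 9.85219049e-04, -6.20593071e+01, -2.18644336e+00, -2.49634695e+01,
        1.26664701e-02,  1.20620214e-02,  7.72893344e-06]), 'ee_pos': array([0.21535119, 0.58650537, 0.40379494]), 'eef_rot': array([-1.46541329e-04,  1.74966126e-01,  9.84574004e-01, -9.29651889e-04]), 'wrist_force': array([-0.38286369, -0.29309464, -0.97847448]), 'ft_torque': array([ 0.01200559, -0.04442241,  0.01665549]), 'grasp_force': 0.0, 'width': 1.0034011083923688}
scene {'mtx': array([[498.80028843,   0.        , 315.38817701],
       [  0.        , 498.80028843, 207.45809914],
       [  0.        ,   0.        ,   1.        ]]), 'k1': -0.050250082292285274, 'eye': array([-0.25932266, -0.54099247,  0.6676255 ]), 'orientation': array([ 0.7772397 ,  0.42692273, -0.22182574, -0.40549817])}
top {'mtx': array([[380.90765265,   0.        , 308.13303955],
       [  0.        , 380.90765265, 195.3325957 ],
       [  0.        ,   0.        ,   1.        ]]), 'k1': -0.08066052795070061, 'eye': array([0.33147274, 0.02198926, 1.12784377]), 'orientation': array([-0.70021487, -0.06352496,  0.05639505,  0.70886058])}
```

View pics/scene0.png

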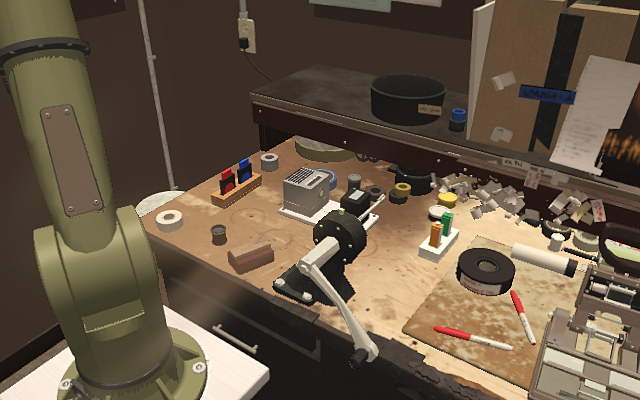

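View pics/top0.png

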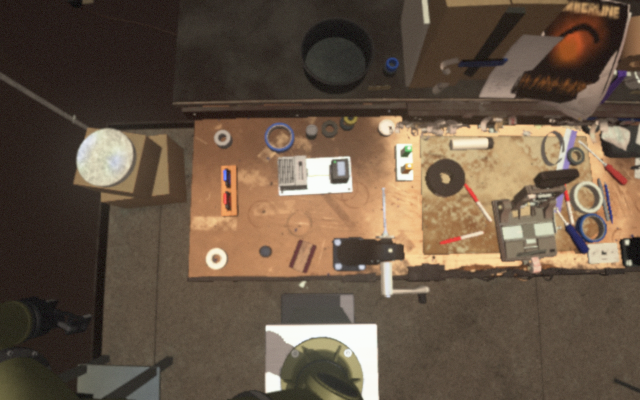

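The scene view shows the stand at about (236,185), with the red tab at (227,178) and the blue at (244,168). The photometer is at about (320,195), and the rack at (440,240) has amber at (435,233) and green at (447,220). In the top view the stand is at (229,190) with blue on the far side, the photometer at (315,175), the rack at (404,163) with green on the far side, and the spindle tip at (384,188).

```bash
cat > h.py <<'E'
import numpy as np,cv2
from workcell import *
from scipy.spatial.transform import Rotation as R
def rot(q): return R.from_quat([q[1],q[2],q[3],q[0]]).as_matrix()
def rays(cal,px):
    K=cal["mtx"];px=np.atleast_2d(px).astype(float)
    d=np.c_[(px[:,0]-K[0,2])/K[0,0],(px[:,1]-K[1,2])/K[1,1]];u=d.copy()
    for _ in range(10): u=d/(1+cal["k1"]*(u**2).sum(1,keepdims=True))
    return np.c_[u[:,0],-u[:,1],-np.ones(len(u))]@rot(cal["orientation"]).T
def plane(cal,px,z):
    r=rays(cal,px);return (cal["eye"]+r*((z-cal["eye"][2])/r[:,2])[:,None])[:,:2]
def tri(c1,p1,c2,p2):
    a,b=rays(c1,p1)[0],rays(c2,p2)[0]
    s=np.linalg.lstsq(np.c_[a,-b],c2["eye"]-c1["eye"],rcond=None)[0]
    P,Q=c1["eye"]+a*s[0],c2["eye"]+b*s[1]
    return (P+Q)/2,np.linalg.norm(P-Q)
def project(cal,P):
    c=(np.atleast_2d(P)-cal["eye"])@rot(cal["orientation"]);u=np.c_[c[:,0],-c[:,1]]/-c[:,2:]
    u=u*(1+cal["k1"]*(u**2).sum(1,keepdims=True));K=cal["mtx"]
    return u*K[0,0]+K[:2,2]
def blob(m,box=None,n=1):
    m=m.astype(np.uint8)
    if box: t=np.zeros_like(m);x0,y0,x1,y1=box;t[y0:y1,x0:x1]=m[y0:y1,x0:x1];m=t
    k,l,s,c=cv2.connectedComponentsWithStats(m)
    i=1+np.argsort(-s[1:,4])[:n];return [(c[j],s[j],l==j) for j in i]
def hsv(im): return cv2.cvtColor(im,cv2.COLOR_RGB2HSV)
def mask(im,lo,hi): return cv2.inRange(hsv(im),np.array(lo),np.array(hi))>0
COL=dict(blue=([108,150,60],[128,255,255]),red=([0,180,60],[6,255,255]),green=([50,120,40],[85,255,255]),wood=([7,140,80],[17,255,255]))
E
python3 - <<'E'
from h import *
c=get_calibration("top");im=cv2.imread("pics/top0.png")[:,:,::-1].copy()
bx=dict(blue=(215,160,240,220),red=(215,160,240,220),green=(395,140,412,185),wood=(215,155,245,225))
for k,z in dict(blue=.08,red=.08,green=.075,wood=.028).items():
    b=blob(mask(im,*COL[k]),bx[k])[0];print(k,b[0],b[1],plane(c,b[0],z))
for n,bx,lo,z in(("base",(260,140,370,210),([0,0,150],[180,60,255]),.012),("rack",(390,135,416,190),([0,0,150],[180,60,255]),.025)):
    m=mask(im,*lo);b=blob(m,bx)[0]
    q=cv2.convexHull(np.argwhere(b[2])[:,::-1].astype(np.int32));r=cv2.minAreaRect(q);bp=cv2.boxPoints(r);print(n,b[0],r,plane(c,bp,z).round(3).tolist(),plane(c,[r[0]],z))
print("spindle",plane(c,[[384,188]],.15))
s=get_calibration("wrist");print(s,state()["ee_pos"])
E
```

```text
blue [225. 172.] [225 171   1   3   3] [[0.58153766 0.26688625]]
red [229. 199.] [229 199   1   1   1] [[0.50369712 0.2534883 ]]Traceback (most recent call last):
  File "<stdin>", line 5, in <module>
IndexError: list index out of range
```

Run:
```python
from h import *
c=get_calibration("top")
for n,p,z in(("stand corners",[[221,166],[236,166],[237,216],[222,216]],.028),("base corners",[[278,156],[353,157],[354,193],[279,195]],.012),("rack",[[396,144],[412,144],[413,181],[397,181]],.025),("green",[[405,150]],.07),("amber",[[406,171]],.07),("spindle tip",[[384,188]],.15)):
    q=plane(c,p,z);print(n,q.round(3).tolist(),q.mean(0))
c=get_calibration("wrist");s=state();T=rot(s["eef_rot"]);print(T.round(3),T.T@(c["eye"]-s["ee_pos"]),(T.T@rot(c["orientation"])).round(3),c["mtx"],c["k1"])
```

```text
stand corners [[0.613, 0.292], [0.612, 0.246], [0.462, 0.24], [0.462, 0.284]] [0.53705261 0.26570002]
base corners [[0.645, 0.122], [0.639, -0.105], [0.528, -0.104], [0.525, 0.119]] [0.58423333 0.00796034]
rack [[0.674, -0.235], [0.674, -0.283], [0.56, -0.279], [0.56, -0.232]] [ 0.61697792 -0.25736677]
green [[0.642, -0.249]] [ 0.64198519 -0.24949848]
amber [[0.58, -0.249]] [ 0.57974016 -0.24875784]
spindle tip [[0.516, -0.168]] [ 0.51602102 -0.16775576]
[[-0.939  0.345 -0.001]
 [ 0.345  0.939 -0.002]
 [-0.    -0.002 -1.   ]] [0.06543358 0.00036107 0.0316855 ] [[ 0.002  0.966  0.259]
 [ 1.    -0.002  0.   ]
 [ 0.001  0.259 -0.966]] [[353.24936485   0.         321.08338179]
 [  0.         353.24936485 193.68239813]
 [  0.           0.           1.        ]] -0.02804812826653845
```

send_rows --increments "0 0 0 -0.117;0 0 0 -0.117;0 0 0 -0.118;-1 -1 0 0;-2 -2 0.3 0;-3 -2.5 0.4 0;-3 -2.5 0.4 0;-3 -2.8 0.4 0;-3 -2.8 0.4 0;-3 -2.8 0.4 0;-3 -2.8 0.4 0;-3 -2.8 0.4 0"

```text
t: 1.1
ee_pos: [0.457, 0.3638, 0.3734]
eef_rot: [0.0, 0.003, 1.0, -0.0]
wrist_force: [1.8, 1.1, 0.8]
width: 0.999
grasp_force: 0.0
```

send_rows --increments "-3 -2.8 0.4 0;-3 -2.8 0.4 0;-3 -2.5 0.3 0;-2 -2 0.2 0;-1 -0.7 0 0;0 0 0 0"

```text
t: 1.6
ee_pos: [0.5782, 0.2541, 0.3599]
eef_rot: [0.0, 0.005, 1.0, -0.001]
wrist_force: [0.2, -0.1, -0.5]
width: 1.0
grasp_force: 0.0
```

Run:
```python
from h import *
s=state();print(s["t"],s["ee_pos"],rot(s["eef_rot"]).round(3),s["joints"],s["joint_vel"].max())
np.save("pics/w1.npy",read_camera("wrist"));im=np.load("pics/w1.npy");cv2.imwrite("pics/w1.png",im[:,:,::-1])
```

```text
1.6 [0.57817717 0.25408787 0.35985015] [[-1.     0.01   0.   ]
 [ 0.01   1.    -0.003]
 [-0.    -0.003 -1.   ]] [-0.29192645  0.55606175 -0.2681164   1.54669507  0.16353946  1.06188144
  0.95927832] 0.032753743334978554
```

View pics/w1.png

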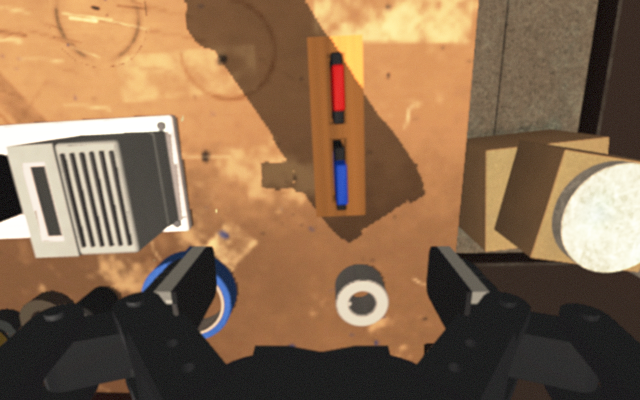

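The wrist view shows the stand at (337,127), with the red tab at (338,88) and the blue tab at (341,185) upright. The lamp housing's slot is at (43,200).

Run:
```python
from h import *
im=np.load("pics/w1.npy");c=get_calibration("wrist")
h=hsv(im)
for p in((341,185),(338,88),(338,225),(345,120),(43,200)):print(p,h[p[1],p[0]])
for n,lo,hi,z,bx in(("blue",[110,120,60],[130,255,255],.084,(300,130,370,230)),("red",[0,150,60],[8,255,255],.084,(325,45,350,130)),("red2",[170,150,60],[180,255,255],.084,(325,45,350,130))):
    bs=blob(mask(im,lo,hi),bx)
    if bs:
        b=bs[0];r=cv2.minAreaRect(np.argwhere(b[2])[:,::-1].astype(np.float32));q=plane(c,cv2.boxPoints(r),z)
        print(n,b[1],r,q.round(4).tolist(),q.mean(0))
m=mask(im,[7,130,60],[20,255,255])
q=plane(c,[[308,38],[363,37],[363,214],[317,215]],.028);print("stand",q.round(3).tolist(),q.mean(0))
q=plane(c,[[8,146],[52,141],[78,254],[36,257]],.09);print("housing strip",q.round(3).tolist())
q=plane(c,[[30,166],[44,164],[60,234],[46,236]],.09);print("slot",q.round(3).tolist(),q.mean(0))
```

```text
(341, 185) [113 187 191]
(338, 88) [  0 204 224]
(338, 225) [ 12 130  90]
(345, 120) [ 13 163 133]
(43, 200) [21 34 75]
blue [334 160  13  46 512] ((340.60137939453125, 182.43325805664062), (45.29403305053711, 11.739812850952148), 87.61405944824219) [[0.5519, 0.2659], [0.5516, 0.274], [0.5846, 0.2758], [0.5849, 0.2674]] [0.56827408 0.27078152]
red [330  63  16  49 670] ((337.21978759765625, 87.15286254882812), (48.07648849487305, 14.704909324645996), 87.95458984375) [[0.488, 0.2624], [0.4877, 0.2721], [0.5184, 0.2736], [0.5187, 0.2636]] [0.50321251 0.26792332]
red2 [333 105   2   1   2] ((333.5, 105.0), (1.0, 0.0), 180.0) [[0.5145, 0.2658], [0.5145, 0.2658], [0.5145, 0.2652], [0.5145, 0.2652]] [0.51452054 0.26548721]
stand [[0.464, 0.247], [0.463, 0.29], [0.61, 0.294], [0.611, 0.253]] [0.5368651  0.27112389]
housing strip [[0.54, 0.041], [0.537, 0.073], [0.62, 0.076], [0.623, 0.043]]
slot [[0.554, 0.054], [0.552, 0.064], [0.604, 0.065], [0.606, 0.054]] [0.57917714 0.05920029]
```

send_rows --increments "0 0 0 -0.048;0.4 0.9 1 0;0.4 0.8 2 0;0 0 3 0;0 0 3 0;0 0 2 0;0 0 1 0;0 0 0.4 0;0 0 0 0" --gripper 5 --squeeze 40

```text
t: 2.4
ee_pos: [0.5657, 0.2765, 0.2362]
eef_rot: [-0.001, -0.024, 1.0, 0.0]
wrist_force: [0.9, -0.3, 0.9]
width: 0.584
grasp_force: 0.0
```

Run:
```python
from h import *
s=state();print(s["t"],s["ee_pos"],rot(s["eef_rot"]).round(3),s["wrist_force"],s["width"])
im=read_camera("wrist");c=get_calibration("wrist");cv2.imwrite("pics/w2.png",im[:,:,::-1])
```

```text
2.4 [0.5657449  0.2765183  0.23617289] [[-0.999 -0.049 -0.001]
 [-0.049  0.999  0.   ]
 [ 0.001  0.    -1.   ]] [ 0.93633875 -0.2987838   0.89082632] 0.5839110218631507
```

View pics/w2.png

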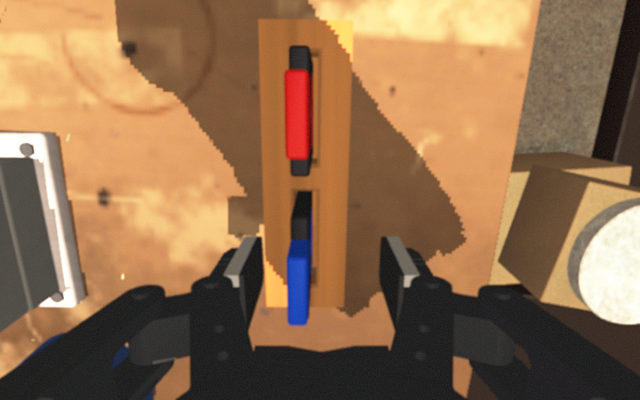

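The blue tab's top is at (299,282) between the open fingers (230 to 410), slightly left of centre. The red filter is clear at (299,110).

Run:
```python
from h import *
im=cv2.imread("pics/w2.png")[:,:,::-1].copy();c=get_calibration("wrist");s=state();T=rot(s["eef_rot"])
print(s["ee_pos"])
for n,lo,hi,bx in(("blue",[110,120,60],[130,255,255],(285,236,316,340)),("red",[0,150,60],[8,255,255],(280,45,325,180))):
    b=blob(mask(im,lo,hi),bx)[0];r=cv2.minAreaRect(np.argwhere(b[2])[:,::-1].astype(np.float32));q=plane(c,cv2.boxPoints(r),.084)
    print(n,b[1],r,q.round(4).tolist(),q.mean(0),"tool",T.T@np.r_[q.mean(0)-s["ee_pos"][:2],0])
```

```text
[0.5662765  0.2763975  0.23722891]
blue [ 287  236   25   89 1843] ((298.07562255859375, 279.9286804199219), (23.431045532226562, 88.57933044433594), 1.6846843957901) [[0.5877, 0.2637], [0.55, 0.2638], [0.5499, 0.2724], [0.5876, 0.273]] [0.56879604 0.26822269] tool [-2.11952785e-03 -8.28752869e-03 -4.80788915e-06]
red [ 284   68   29   93 2386] ((298.0, 114.0), (92.0, 28.0), 90.0) [[0.4918, 0.2611], [0.4913, 0.2702], [0.5216, 0.2715], [0.5221, 0.2618]] [0.50671566 0.26614554] tool [ 5.99884608e-02 -7.34710857e-03 -2.59664398e-05]
```

send_rows --increments "-0.2 -0.4 0 0.01;-0.2 -0.4 0 0;0 0 0 0;0 0 0 0"

```text
t: 2.78
ee_pos: [0.5715, 0.2668, 0.2375]
eef_rot: [0.001, -0.018, 1.0, 0.0]
wrist_force: [-0.4, -0.5, 0.4]
width: 0.589
grasp_force: 0.0
```

send_rows --increments "0 0 0 0;0 0 0 0;0 0 0 0;0 0 0 0;0 0 0 0;0 0 0 0" --gripper 0

```text
t: 3.28
ee_pos: [0.571, 0.2677, 0.2368]
eef_rot: [0.0, -0.019, 1.0, 0.0]
wrist_force: [-1.0, 0.2, 1.9]
width: 0.08
grasp_force: 40.3
```

send_rows --increments "0 0 -1 0;0 0 -2 0;0 0 -3 0;0 0 -3 0;0 0 -2 0;0 0 -1 0;0.1 -1 0 0;0.1 -2.5 0 0;0.1 -3.5 0 0;0.1 -3.5 0 0;0.1 -2.5 0 0;0.1 -1.5 0 0"

```text
t: 4.28
ee_pos: [0.5701, 0.1173, 0.3548]
eef_rot: [-0.002, -0.017, 1.0, -0.002]
wrist_force: [-0.1, 1.2, -1.1]
width: 0.086
grasp_force: 40.0
```

send_rows --increments "0 0 0 0;0 0 0 0;0 0 0 0"

```text
t: 4.53
ee_pos: [0.5701, 0.1229, 0.3557]
eef_rot: [-0.001, -0.019, 1.0, 0.0]
wrist_force: [-0.0, 0.0, -1.1]
width: 0.084
grasp_force: 40.0
```

Run:
```python
from h import *
s=state();print(s["t"],s["ee_pos"],rot(s["eef_rot"]).round(3),s["wrist_force"],s["width"])
im=read_camera("wrist");c=get_calibration("wrist");np.save("pics/w3.npy",im);np.save("pics/w3c.npy",c,allow_pickle=True);cv2.imwrite("pics/w3.png",im[:,:,::-1])
```

```text
4.5333 [0.57012698 0.12286238 0.35573   ] [[-0.999 -0.039 -0.002]
 [-0.039  0.999  0.   ]
 [ 0.002  0.    -1.   ]] [-0.0273107   0.0402908  -1.08608811] 0.08393105560429526
```

View pics/w3.png

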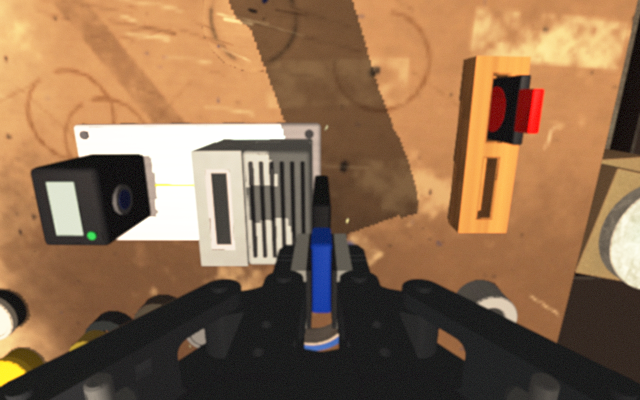

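The slot is the dark strip at (219,210) on the lamp housing (195–250, 145–265). The blue tab is held at (321,270) and the base's front edge runs along row 125.

```bash
python3 - <<'E'
from h import *
im=np.load("pics/w3.npy");c=np.load("pics/w3c.npy",allow_pickle=True).item();s=state();T=rot(s["eef_rot"]);p0=np.array([.57013,.12286,.35573])
g=cv2.cvtColor(im,cv2.COLOR_RGB2GRAY)
print(g[210,195:250:1].tolist());print(g[160:262:1,219].tolist())
def rect(m,bx,z,n):
    b=blob(m,bx)[0];r=cv2.minAreaRect(np.argwhere(b[2])[:,::-1].astype(np.float32));q=plane(c,cv2.boxPoints(r),z)
    print(n,b[1],[np.round(x,2) for x in r],q.round(4).tolist(),"mean",q.mean(0).round(4),"sides",np.linalg.norm(q[1]-q[0]).round(4),np.linalg.norm(q[2]-q[1]).round(4),"tool",(T.T@np.r_[q.mean(0)-p0[:2],0]).round(4))
rect(g<110,(208,160,232,258),.087,"slot")
rect(mask(im,[110,100,40],[130,255,255]),(300,200,345,320),p0[2]-.153,"tab")
# white base edges: fit line to top edge over columns 90..300, and row of bottom edge 155..190
E=[]
for x in range(95,300,3):
    col=g[110:140,x].astype(float);E.append((x,110+np.argmax(np.diff(col))+.5))
q=plane(c,E,.012);f=np.polyfit(q[:,1],q[:,0],1);print("base edge x=f(y)",f)
E
E=1
```

```text
[255, 248, 224, 217, 218, 218, 219, 219, 218, 219, 220, 222, 223, 232, 237, 237, 238, 235, 212, 139, 72, 64, 67, 67, 69, 69, 65, 70, 68, 67, 72, 66, 76, 133, 206, 239, 240, 232, 222, 220, 221, 221, 219, 220, 220, 221, 221, 222, 212, 177, 149, 174, 197, 189, 152]
[224, 224, 223, 223, 225, 226, 223, 224, 227, 234, 239, 241, 218, 152, 90, 65, 64, 65, 68, 68, 67, 70, 71, 68, 67, 71, 68, 70, 68, 70, 70, 71, 70, 69, 67, 68, 70, 68, 68, 67, 69, 69, 66, 64, 71, 66, 68, 70, 68, 68, 69, 69, 67, 66, 71, 68, 71, 66, 69, 71, 65, 70, 69, 68, 71, 70, 68, 67, 68, 68, 68, 68, 67, 68, 67, 68, 65, 64, 64, 66, 67, 65, 68, 100, 177, 232, 240, 241, 229, 198, 199, 209, 211, 208, 210, 210, 211, 210, 211, 210, 211, 213]
slot [212 174  19  70 932] [array([221.04, 208.46]), array([70.17, 13.45]), np.float64(85.24)] [[0.5572, 0.048], [0.556, 0.0573], [0.6075, 0.06], [0.6088, 0.0502]] mean [0.5824 0.0539] sides 0.0093 0.0516 tool [-0.0095 -0.0694 -0.0001]
tab [ 310  227   23   86 1809] [array([321. , 269.5]), array([85., 22.]), np.float64(90.0)] [[0.55, 0.1191], [0.5496, 0.1271], [0.5851, 0.1289], [0.5854, 0.1202]] mean [0.5675 0.1238] sides 0.008 0.0355 tool [0.0026 0.0011 0.    ]
base edge x=f(y) [-0.03762122  0.52994875]
```

send_rows --increments "-0.2 -1 0 0;-0.2 -2 0 0;-0.2 -2 0.5 0;-0.2 -1.5 1 0;-0.14 -0.55 1 0;0 0 0.4 0;0 0 0 0;0 0 0 0;0 0 0 0"

```text
t: 5.33
ee_pos: [0.5826, 0.0538, 0.3278]
eef_rot: [0.0, -0.02, 1.0, 0.0]
wrist_force: [-0.5, -0.4, -0.6]
width: 0.082
grasp_force: 40.0
```

Run:
```python
from h import *
s=state();T=rot(s["eef_rot"]);print(s["t"],s["ee_pos"],T.round(4),T.T@(np.r_[.5823,.0528,0]-s["ee_pos"]))
im=read_camera("wrist");cv2.imwrite("pics/w4.png",cv2.resize(im[80:400,160:480,::-1],None,fx=1.8,fy=1.8,interpolation=cv2.INTER_CUBIC))
```

```text
5.3333 [0.58255357 0.05382274 0.32784554] [[-9.992e-01 -4.020e-02  1.000e-04]
 [-4.020e-02  9.992e-01  9.000e-04]
 [-1.000e-04  9.000e-04 -1.000e+00]] [ 0.00034171 -0.00131199  0.32784443]
```

View pics/w4.png

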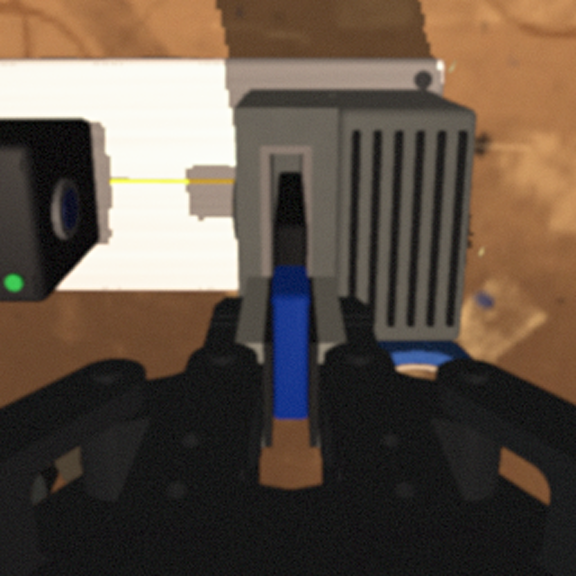

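The slot mouth is centred at crop column 286 and the filter's lower edge at 290, so it is about 1.4 mm too far to +y. Correcting that and lowering.

send_rows --increments "0.1 -0.13 0 0;0 0 0.3 0;0 0 0.4 0;0 0 0.4 0;0 0 0.4 0;0 0 0.4 0;0 0 0.4 0;0 0 0 0"

```text
t: 6.05
ee_pos: [0.5814, 0.051, 0.3036]
eef_rot: [-0.001, -0.019, 1.0, 0.0]
wrist_force: [-0.9, 0.1, 0.5]
width: 0.083
grasp_force: 40.0
```

send_rows --increments "0 0 0.4 0;0 0 0.5 0;0 0 0.5 0;0 0 0.5 0;0 0 0.5 0;0 0 0.4 0;0 0 0.3 0;0 0 0 0"

```text
t: 6.72
ee_pos: [0.5815, 0.051, 0.2729]
eef_rot: [-0.001, -0.019, 1.0, -0.0]
wrist_force: [0.9, 0.7, -0.7]
width: 0.086
grasp_force: 39.9
```

send_rows --increments "0 0 0.2 0;0 0 0.2 0;0 0 0.1 0;0 0 0 0;0 0 0 0"

```text
t: 7.13
ee_pos: [0.5816, 0.051, 0.2687]
eef_rot: [-0.0, -0.019, 1.0, -0.0]
wrist_force: [0.4, 0.1, -1.0]
width: 0.083
grasp_force: 39.9
```

send_rows --increments "0 0 0.1 0;0 0 0.1 0;0 0 0.1 0;0 0 0 0;0 0 0 0"

```text
t: 7.55
ee_pos: [0.5817, 0.051, 0.2658]
eef_rot: [0.0, -0.019, 1.0, -0.0]
wrist_force: [-0.2, 0.2, 1.2]
width: 0.082
grasp_force: 40.2
```

send_rows --increments "0 0 0.1 0;0 0 0 0;0 0 0 0"

```text
t: 7.8
ee_pos: [0.5817, 0.0511, 0.2658]
eef_rot: [0.0, -0.019, 1.0, -0.0]
wrist_force: [-2.7, -0.8, 9.3]
width: 0.086
grasp_force: 41.4
```

The filter touches the floor at exactly the expected height, so it is home. Releasing it.

send_rows --increments "0 0 -0.1 0;0 0 0 0;0 0 0 0;0 0 0 0;0 0 0 0" --gripper 3.5

```text
t: 8.22
ee_pos: [0.5816, 0.0509, 0.2654]
eef_rot: [-0.0, -0.019, 1.0, -0.0]
wrist_force: [-0.1, 0.3, -0.7]
width: 0.408
grasp_force: 0.0
```

send_rows --increments "0 0 -0.5 0;0 0 -1.5 0;0 0 -2.5 0;0 0 -2.5 0;0 0 -2 0;0 0 -0.8 0;0 -1 0 0;-0.2 -2 0 0;-0.4 -3 0 0;-0.4 -4 0 0;-0.4 -4 0 0;-0.4 -4 0 0"

```text
t: 9.22
ee_pos: [0.606, -0.1307, 0.362]
eef_rot: [-0.001, -0.019, 1.0, -0.0]
wrist_force: [1.0, 0.2, -0.3]
width: 0.408
grasp_force: 0.0
```

Run:
```python
from h import *
im=read_camera("wrist");np.save("pics/w5.npy",im);c=get_calibration("wrist");np.save("pics/w5c.npy",c,allow_pickle=True);s=state();print(s["ee_pos"],s["joint_vel"])
```

```text
[ 0.60590044 -0.14143016  0.36147083] [-0.02756518 -0.01713855  0.03893667  0.05291527  0.02146674 -0.01555707
 -0.14189655]
```

send_rows --increments "-0.4 -4 0 0;-0.4 -3.5 0 0;-0.2 -2.5 0 0;0 -1.5 0 0;0 -0.5 0 0;0 0 0 0;0 0 0 0;0 0 0 0" --gripper 8

```text
t: 9.93
ee_pos: [0.6214, -0.2452, 0.3636]
eef_rot: [-0.0, -0.021, 1.0, 0.001]
wrist_force: [0.9, 0.2, 0.3]
width: 0.94
grasp_force: 0.0
```

Run:
```python
from h import *
im=read_camera("wrist");np.save("pics/w6.npy",im);c=get_calibration("wrist");np.save("pics/w6c.npy",c,allow_pickle=True);s=state();print(s["t"],s["ee_pos"],s["joint_vel"].round(3),s["joints"])
cv2.imwrite("pics/w56.png",cv2.resize(np.vstack([np.load("pics/w5.npy"),im])[:,:,::-1],(480,600),interpolation=cv2.INTER_AREA))
```

```text
9.9833 [ 0.62143969 -0.2452879   0.36383907] [-0.002 -0.003  0.006 -0.005  0.002  0.003  0.003] [ 0.48238477  0.60737171 -0.25270605  1.4336782   0.15790109  1.12061103
  1.81633891]
```

View pics/w56.png

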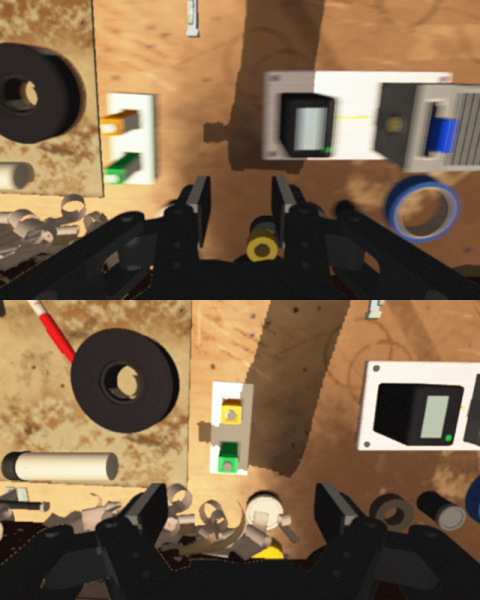

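Upper picture: the filter is home in the lamp housing. Lower picture, in full-size pixels: the rack is at (308,170), amber at (308,150) and green at (305,211), with nothing close to the green cell on either side.

Run:
```python
from h import *
im=np.load("pics/w6.npy");c=np.load("pics/w6c.npy",allow_pickle=True).item();s=state();T=rot(s["eef_rot"]);p0=s["ee_pos"]
print(T.round(3))
def rect(m,bx,z,n):
    b=blob(m,bx)[0];r=cv2.minAreaRect(np.argwhere(b[2])[:,::-1].astype(np.float32));q=plane(c,cv2.boxPoints(r),z)
    print(n,b[1],[np.round(x,2) for x in r],q.round(4).tolist(),"mean",q.mean(0).round(4),"sides",np.linalg.norm(q[1]-q[0]).round(4),np.linalg.norm(q[2]-q[1]).round(4),"tool",(T.T@np.r_[q.mean(0)-p0[:2],0]).round(4))
rect(mask(im,[40,80,40],[95,255,255]),(270,160,345,250),.075,"green")
rect(mask(im,[20,100,40],[34,255,255]),(270,100,345,180),.075,"amber")
rect(mask(im,[0,0,170],[180,60,255]),(270,100,345,240),.025,"rack")
cv2.imwrite("pics/w6z.png",cv2.resize(im[90:260,240:380,::-1],None,fx=3.5,fy=3.5,interpolation=cv2.INTER_CUBIC))
```

```text
[[-0.999 -0.041  0.   ]
 [-0.041  0.999  0.001]
 [-0.     0.001 -1.   ]]
green [291 189  27  42 857] [array([304.1 , 209.65]), array([26.22, 40.61]), np.float64(4.09)] [[0.6543, -0.2676], [0.6218, -0.2661], [0.6224, -0.2464], [0.655, -0.2473]] mean [ 0.6384 -0.2569] sides 0.0325 0.0197 tool [-0.0165 -0.0123 -0.    ]
amber [295 140  28  26 560] [array([308.5, 152.5]), array([25., 27.]), np.float64(90.0)] [[0.5855, -0.2651], [0.5847, -0.2455], [0.6031, -0.2447], [0.6039, -0.2646]] mean [ 0.5943 -0.255 ] sides 0.0196 0.0184 tool [ 0.0275 -0.0086 -0.    ]
rack [ 281  108   45   62 1357] [array([302.29, 139.45]), array([41.91, 61.07]), np.float64(3.69)] [[0.617, -0.2816], [0.5644, -0.279], [0.5651, -0.2435], [0.6178, -0.2446]] mean [ 0.5911 -0.2622] sides 0.0527 0.0355 tool [ 0.031  -0.0156 -0.    ]
```

View pics/w6z.png

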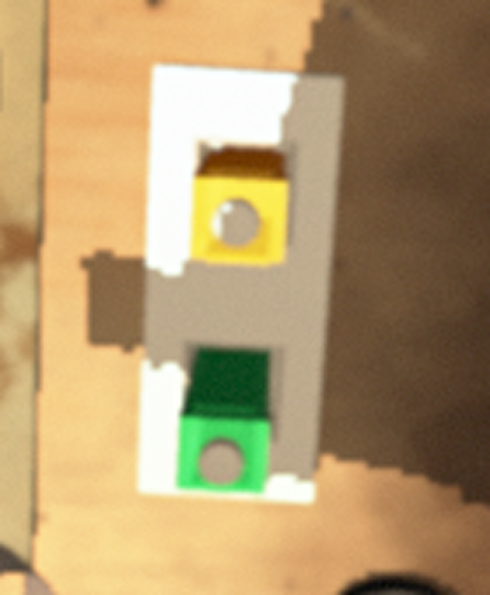

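The crop shows the green top face centred at crop (223,452), with the clear face below it at (228,380). Amber's top is at (239,220), and the rack's corners are at (153,66), (344,76), (315,502) and (138,492).

Run:
```python
from h import *
c=np.load("pics/w6c.npy",allow_pickle=True).item();s=state();T=rot(s["eef_rot"]);p0=s["ee_pos"]
f=lambda P:np.array(P)/3.5+[240,90]
k=plane(c,f([[153,66],[344,76],[315,502],[138,492]]),.025);print("rack",k.round(4).tolist(),k.mean(0),"yaw",[np.arctan2(*(b-a)[::-1]) for a,b in((k[0],k[3]),(k[1],k[2]))],np.arctan2(-(k[1]-k[0])[0],(k[1]-k[0])[1]))
for n,P in(("green",[[180,412],[271,415],[264,492],[178,488]]),("amber",[[192,176],[288,178],[284,264],[191,262]])):
    q=plane(c,f(P),.075);print(n,q.round(4).tolist(),q.mean(0),"yaw",np.arctan2(*(q[3]-q[0]+q[2]-q[1])[::-1]),"tool",T.T@np.r_[q.mean(0)-p0[:2],0])
print(plane(c,f([[222,461],[235,222]]),.081))
# photometer check from w3 (housing top edge y=+35, detector top)
```

```text
rack [[0.5654, -0.2787], [0.5658, -0.2324], [0.6762, -0.234], [0.6754, -0.2809]] [ 0.62066373 -0.25647886] yaw [np.float64(-0.02014744417854069), np.float64(-0.014333034217314513)] -0.008530739795536056
green [[0.637, -0.2666], [0.6368, -0.2467], [0.6548, -0.2476], [0.6546, -0.2666]] [ 0.64580196 -0.25687632] yaw -0.025445113874008052 tool [-2.38630887e-02 -1.25842887e-02 -7.93982629e-06]
amber [[0.5858, -0.2652], [0.5853, -0.2453], [0.6034, -0.2453], [0.6038, -0.2649]] [ 0.59457707 -0.25519067] yaw 0.004859006258902288 tool [ 2.72485318e-02 -8.78534791e-03 -1.64482220e-05]
[[ 0.64574504 -0.25686416]
 [ 0.5940485  -0.2557644 ]]
```

send_rows --increments "0 0 0 0.059;-0.8 -0.4 1 0;-1 -0.5 2 0;-0.68 -0.33 2 0;0 0 2 0;0 0 2 0;0 0 1 0;0 0 0 0;0 0 0 0;0 0 0 0" --gripper 4.5

```text
t: 10.82
ee_pos: [0.6462, -0.2604, 0.2649]
eef_rot: [0.001, 0.01, 1.0, -0.0]
wrist_force: [0.4, 0.2, 0.0]
width: 0.529
grasp_force: 0.0
```

Run:
```python
from h import *
s=state();T=rot(s["eef_rot"]);print(s["t"],s["ee_pos"],T.round(3),s["width"])
im=read_camera("wrist");np.save("pics/w7.npy",im);c=get_calibration("wrist")
b=blob(mask(im,[40,80,30],[95,255,255]),(240,150,400,380))[0];print(b[1])
cv2.imwrite("pics/w7.png",cv2.resize(im[150:400,160:480,::-1],None,fx=2,fy=2))
```

```text
10.8167 [ 0.64624919 -0.260359    0.26489626] [[-1.     0.02   0.002]
 [ 0.02   1.    -0.001]
 [-0.002 -0.    -1.   ]] 0.5292546072621419
[ 306  190   43   67 2250]
```

View pics/w7.png

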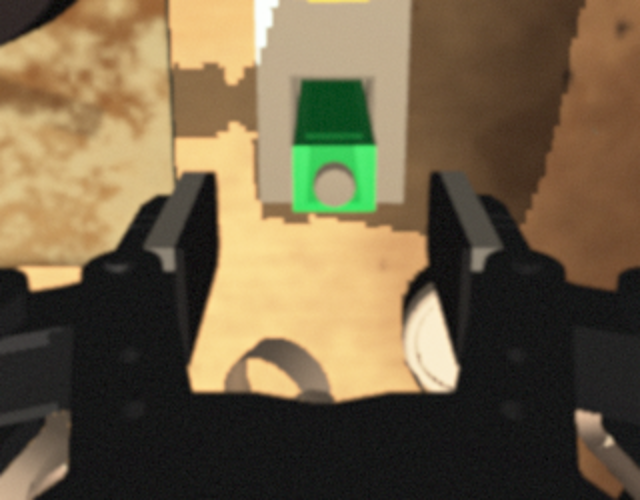

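The green cell's top is centred at crop (335,178) and square to the fingers, whose centre line is at crop column 322. It therefore sits about 3 mm to tool +y. Shifting and descending.

send_rows --increments "0.05 0.3 0 0;0 0 1 0;0 0 1.5 0;0 0 1.5 0;0 0 1 0;0 0 0.5 0;0 0 0 0;0 0 0 0" --squeeze 30

```text
t: 11.53
ee_pos: [0.6453, -0.2575, 0.2088]
eef_rot: [0.0, 0.01, 1.0, 0.0]
wrist_force: [-0.5, -0.2, -0.7]
width: 0.526
grasp_force: 0.0
```

send_rows --increments "0 0 0 0;0 0 0 0;0 0 0 0;0 0 0 0;0 0 0 0;0 0 0 0" --gripper 0

```text
t: 12.03
ee_pos: [0.6455, -0.2576, 0.2096]
eef_rot: [0.001, 0.01, 1.0, -0.0]
wrist_force: [-0.7, 0.1, 6.1]
width: 0.228
grasp_force: 30.8
```

Gripped at 20 mm. Lifting, carrying, then turning a quarter turn.

send_rows --increments "0 0 -0.5 0;0 0 -1 0;0 0 -2 0;0 0 -3 0;0 0 -3 0;0 0 -3 0;0 0 -1.5 0;0 0 -1 0;0.3 1 0 0;0.5 2 0 0;0.8 3 0 0;0.8 3 0 0"

```text
t: 13.03
ee_pos: [0.6219, -0.166, 0.3567]
eef_rot: [-0.002, 0.011, 1.0, 0.0]
wrist_force: [-0.3, 1.1, -0.5]
width: 0.232
grasp_force: 30.1
```

send_rows --increments "0.8 3 0 0;0.8 3 0 0;0.8 3 0 0;0.7 3 0 0;0.6 2.5 0 0;0.4 1.5 0 0;0 0.5 0 0;0 0 0 -0.06;0 0 0 -0.11;0 0 0 -0.12;0 0 0 -0.12;0 0 0 -0.12"

```text
t: 14.03
ee_pos: [0.5852, -0.0021, 0.3575]
eef_rot: [-0.001, -0.254, 0.967, -0.0]
wrist_force: [-0.3, -0.3, -1.0]
width: 0.23
grasp_force: 30.1
```

send_rows --increments "0 0 0 -0.12;0 0 0 -0.12;0 0 0 -0.12;0 0 0 -0.12;0 0 0 -0.12;0 0 0 -0.12;0 0 0 -0.12;0 0 0 -0.12;0 0 0 -0.1;0 0 0 -0.04;0 0 0 0;0 0 0 0"

```text
t: 15.03
ee_pos: [0.5853, -0.0021, 0.3577]
eef_rot: [0.001, 0.72, -0.694, -0.001]
wrist_force: [0.7, -0.7, -0.9]
width: 0.228
grasp_force: 30.1
```

Run:
```python
from h import *
s=state();T=rot(s["eef_rot"]);print(s["t"],s["ee_pos"],T.round(4),s["width"],s["grasp_force"],s["joints"])
for n in("wrist","scene","top"):
    c=get_calibration(n);im=read_camera(n);np.save(f"pics/{n}8.npy",im);np.save(f"pics/{n}8c.npy",c,allow_pickle=True)
im=np.load("pics/wrist8.npy");cv2.imwrite("pics/w8.png",im[:,:,::-1])
```

```text
15.0333 [ 0.58530577 -0.00208988  0.35769264] [[ 3.570e-02 -9.994e-01 -1.800e-03]
 [-9.994e-01 -3.570e-02 -1.000e-04]
 [ 1.000e-04  1.800e-03 -1.000e+00]] 0.2283916732697345 30.09550452232361 [ 0.39454593  0.55178275 -0.69450268  1.67340253  0.39379481  1.06278839
  2.7548869 ]
```

View pics/w8.png

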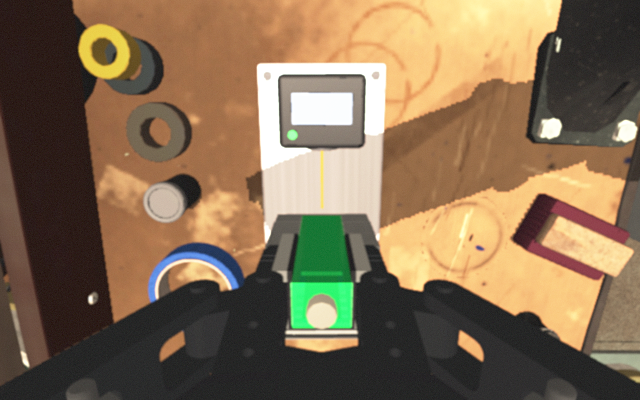

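The wrist view shows the detector's top (279–365, 75–147) square to the picture and the yellow beam line at column 322. The green cell is held with its top face centred at (321,306).

Run:
```python
from h import *
c=np.load("pics/wrist8c.npy",allow_pickle=True).item();im=np.load("pics/wrist8.npy");s=state();T=rot(s["eef_rot"]);p=s["ee_pos"];print(p)
tl=lambda q:(np.c_[q-p[:2],0*q[:,0]]@T).round(4)[:,:2].tolist()
g=cv2.cvtColor(im,cv2.COLOR_RGB2GRAY).astype(float);h=hsv(im)
q=plane(c,[[281,75],[365,75],[364,147],[279,147]],.085);print("det",q.round(4).tolist(),q.mean(0),tl(q))
m=mask(im,[18,60,120],[34,255,255]);m[:150]=0;m[208:]=0;m[:,:310]=0;m[:,335:]=0
ys,xs=np.nonzero(m);q=plane(c,np.c_[xs,ys],.012);f=np.polyfit(q[:,1],q[:,0],1);print("line x=f(y)",f,len(xs),"y range",q[:,1].min(),q[:,1].max())
zt=p[2]-.2046+.07
r=blob(mask(im,[40,80,120],[95,255,255]),(280,270,362,340))[0];print(r[1])
q=plane(c,[[290,281],[354,281],[353,330],[289,330]],zt);print("cell",tl(q),q.mean(0))
# base edges columns at rows, detector far/near edges
print("det row edges",[int(v) for v in g[135:160,340]],[int(v) for v in g[68:84,340]])
# base front end edge (photometer y=-110)
print("base end",[int(v) for v in g[58:72,300]])
q=plane(c,[[322,64.0]],.012);print(q)
# w3 housing
c3=np.load("pics/w3c.npy",allow_pickle=True).item();i3=np.load("pics/w3.npy");g3=cv2.cvtColor(i3,cv2.COLOR_RGB2GRAY).astype(int)
print("w3 row215",g3[215,185:205].tolist(),g3[180,185:205].tolist());print(plane(c3,[[195,180],[198,215]],.09))
```

```text
[ 0.58542066 -0.00146393  0.35833896]
det [[0.6137, -0.0815], [0.5591, -0.0835], [0.5567, -0.0367], [0.6146, -0.0345]] [ 0.58604683 -0.05905454] [[0.081, -0.0254], [0.081, 0.0293], [0.0341, 0.03], [0.0341, -0.028]]
line x=f(y) [-0.03755204  0.58410755] 230 y range -0.02346666557931837 0.029661554364886017
[ 289  281   65   48 2179]
cell [[0.0091, -0.0095], [0.0091, 0.0111], [-0.0092, 0.0112], [-0.0092, -0.0102]] [ 0.58476149 -0.00142098]
det row edges [129, 128, 125, 128, 127, 125, 126, 125, 118, 107, 85, 69, 97, 165, 212, 223, 224, 223, 224, 222, 221, 222, 223, 223, 222] [255, 255, 255, 255, 255, 255, 133, 71, 83, 98, 122, 146, 153, 152, 154, 151]
base end [168, 168, 166, 165, 183, 241, 255, 255, 255, 255, 255, 255, 255, 255]
[[ 0.58730648 -0.09599899]]
w3 row215 [255, 255, 255, 255, 255, 255, 255, 255, 255, 255, 255, 253, 235, 217, 218, 219, 219, 219, 220, 219] [255, 255, 255, 255, 255, 255, 255, 255, 251, 226, 218, 219, 220, 221, 221, 222, 222, 223, 223, 223]
[[0.56109449 0.03753242]
 [0.58618439 0.03836857]]
```

Run:
```python
from h import *
c=np.load("pics/w3c.npy",allow_pickle=True).item()
print("w3 base ends",plane(c,[[76,150],[321,150]],.012))
c=np.load("pics/wrist8c.npy",allow_pickle=True).item();im=np.load("pics/wrist8.npy");g=cv2.cvtColor(im,cv2.COLOR_RGB2GRAY).astype(int)
print(plane(c,[[258,66],[386,66]],.012))
q=plane(c,[[322,74],[322,147.5]],.085);print("det edges y",q)
c=np.load("pics/w6c.npy",allow_pickle=True).item();im=np.load("pics/w6.npy");g=cv2.cvtColor(im,cv2.COLOR_RGB2GRAY).astype(int)
print(g[150,470:505].tolist())
c5=np.load("pics/w5c.npy",allow_pickle=True).item();im=np.load("pics/w5.npy");g=cv2.cvtColor(im,cv2.COLOR_RGB2GRAY).astype(int)
print(g[150,340:360].tolist())
# scene: ports region crop
im=np.load("pics/scene8.npy");cv2.imwrite("pics/s8.png",cv2.resize(im[150:240,270:400,::-1],None,fx=6,fy=6,interpolation=cv2.INTER_CUBIC))
```

```text
w3 base ends [[ 0.55645683 -0.09695166]
 [ 0.54790253  0.12297465]]
[[ 0.64113019 -0.09247   ]
 [ 0.5333332  -0.09652414]]
det edges y [[ 0.5871213  -0.08306636]
 [ 0.58530276 -0.03526707]]
[116, 118, 116, 117, 119, 117, 117, 114, 106, 95, 94, 115, 150, 193, 226, 239, 245, 247, 247, 247, 247, 247, 248, 247, 247, 248, 248, 249, 247, 194, 101, 33, 8, 16, 6]
[62, 63, 61, 62, 60, 61, 58, 66, 67, 72, 80, 91, 103, 109, 113, 123, 131, 132, 139, 145]
```

send_rows --increments "-0.12 0.07 0.5 0;0 0 1 0;0 0 1.5 0;0 0 2 0;0 0 2 0;0 0 1.5 0;0 0 1 0;0 0 0.8 0;0 0 0.6 0;0 0 0.4 0;0 0 0 0;0 0 0 0"

```text
t: 16.18
ee_pos: [0.5849, 0.0, 0.246]
eef_rot: [-0.0, 0.721, -0.693, 0.0]
wrist_force: [0.3, -0.2, -0.1]
width: 0.225
grasp_force: 30.1
```

Run:
```python
from h import *
s=state();T=rot(s["eef_rot"]);print(s["t"],s["ee_pos"],T.round(4),s["width"],s["wrist_force"])
im=read_camera("scene");c=get_calibration("scene");x,y,z=s["ee_pos"]
P=[[.5841,0,k] for k in(.04,.06,.11)];print(project(c,P))
u0,v0=260,130
o=cv2.resize(im[v0:v0+95,u0:u0+130,::-1],None,fx=6,fy=6,interpolation=cv2.INTER_CUBIC);cv2.imwrite("pics/s9.png",o)
np.save("pics/s9.npy",im);w=read_camera("wrist");np.save("pics/w9.npy",w);np.save("pics/w9c.npy",get_calibration("wrist"),allow_pickle=True)
```

```text
16.1833 [5.84949678e-01 2.13977744e-05 2.46034692e-01] [[ 3.840e-02 -9.993e-01  6.000e-04]
 [-9.993e-01 -3.840e-02  0.000e+00]
 [ 0.000e+00 -6.000e-04 -1.000e+00]] 0.2253540593614323 [ 0.28454845 -0.19839805 -0.07068023]
[[332.4674306  203.93696378]
 [332.61172717 196.71831192]
 [332.98257964 178.08296641]]
```

View pics/s9.png

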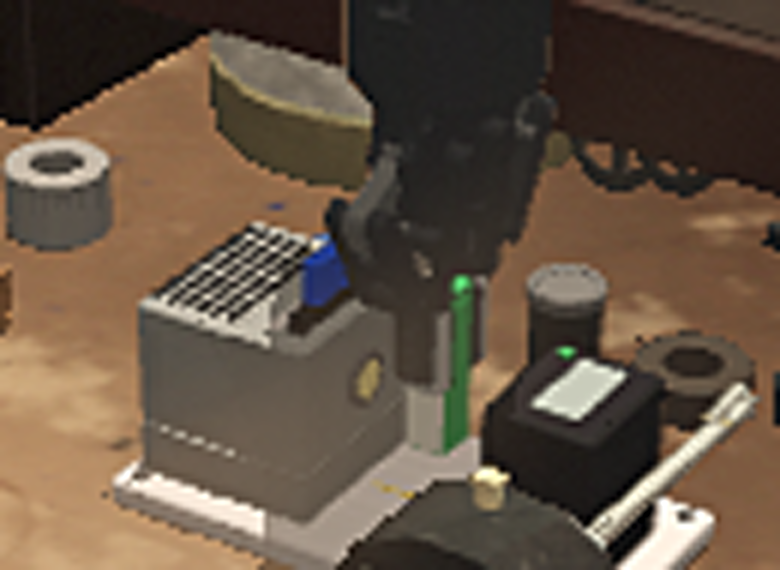

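The cell hangs upright between the ports, with its bottom corners at crop (408,440), (445,453) and (467,435). It is clear of the base, and the blue tab sits in the housing.

Run:
```python
from h import *
c=get_calibration("scene");s=state();print(s["ee_pos"])
a=.0376;R2=np.array([[np.cos(a),-np.sin(a)],[np.sin(a),np.cos(a)]])
for z in(.038,.040,.042):
    P=[np.r_[R2@np.array(q)+[.5843,0],z] for q in((-.01,.01),(-.01,-.01),(.01,-.01))];print(z,(((project(c,P)+.5-[260,130])*6)-.5).round(1).tolist())
# housing/detector check in the same picture: housing top corner near (-42,35), lamp port centre, detector top corners
for n,q in(("housing near corner",(-.042,.035,.09)),("housing -x,+y",(-.042,.115,.09)),("det -x +y",(-.03,-.035,.085)),("det +x+y",(.03,-.035,.085)),("port",(0,.032,.06))):
    print(n,(((project(c,np.r_[R2@np.array(q[:2])+[.5841,0],q[2]])+.5-[260,130])*6)-.5).round(1))
w=np.load("pics/w9.npy");wc=np.load("pics/w9c.npy",allow_pickle=True).item()
cv2.imwrite("pics/w9.png",w[:,:,::-1])
```

```text
[5.85021875e-01 4.04920633e-05 2.46371975e-01]
0.038 [[402.7, 454.3], [446.2, 469.0], [472.2, 446.1]]
0.04 [[402.7, 450.0], [446.3, 464.7], [472.3, 441.8]]
0.042 [[402.8, 445.7], [446.4, 460.3], [472.4, 437.6]]
housing near corner [[303.9 358. ]]
housing -x,+y [[134.1 302.5]]
det -x +y [[478.  406.9]]
det +x+y [[556.3 339.3]]
port [[369.  380.2]]
```

Run:
```python
from h import *
im=np.load("pics/s9.npy").astype(int)
for x in range(329,339):print(x,[tuple(v)for v in im[198:209,x]])
g=(im[:,:,1]-im[:,:,0]);
print("port rows",[[tuple(v)[0]-tuple(v)[2] for v in im[r,316:328]] for r in range(187,200)])
```

```text
329 [(np.int64(144), np.int64(134), np.int64(117)), (np.int64(144), np.int64(134), np.int64(117)), (np.int64(144), np.int64(134), np.int64(116)), (np.int64(144), np.int64(134), np.int64(117)), (np.int64(144), np.int64(134), np.int64(117)), (np.int64(143), np.int64(133), np.int64(116)), (np.int64(116), np.int64(122), np.int64(99)), (np.int64(171), np.int64(155), np.int64(143)), (np.int64(168), np.int64(154), np.int64(140)), (np.int64(166), np.int64(152), np.int64(138)), (np.int64(168), np.int64(154), np.int64(141))]
330 [(np.int64(143), np.int64(133), np.int64(117)), (np.int64(143), np.int64(133), np.int64(116)), (np.int64(143), np.int64(133), np.int64(116)), (np.int64(143), np.int64(134), np.int64(117)), (np.int64(143), np.int64(134), np.int64(117)), (np.int64(144), np.int64(134), np.int64(117)), (np.int64(143), np.int64(133), np.int64(116)), (np.int64(162), np.int64(150), np.int64(135)), (np.int64(170), np.int64(156), np.int64(143)), (np.int64(164), np.int64(149), np.int64(137)), (np.int64(166), np.int64(153), np.int64(140))]
331 [(np.int64(143), np.int64(134), np.int64(116)), (np.i
[... 5569 characters left out ...]
(20), np.int64(22)], [np.int64(24), np.int64(23), np.int64(23), np.int64(22), np.int64(30), np.int64(42), np.int64(20), np.int64(20), np.int64(21), np.int64(20), np.int64(20), np.int64(23)], [np.int64(25), np.int64(24), np.int64(23), np.int64(22), np.int64(22), np.int64(21), np.int64(21), np.int64(20), np.int64(21), np.int64(21), np.int64(21), np.int64(21)], [np.int64(24), np.int64(24), np.int64(24), np.int64(24), np.int64(23), np.int64(23), np.int64(21), np.int64(22), np.int64(22), np.int64(21), np.int64(21), np.int64(23)], [np.int64(25), np.int64(24), np.int64(25), np.int64(25), np.int64(22), np.int64(22), np.int64(21), np.int64(21), np.int64(22), np.int64(21), np.int64(20), np.int64(22)]]
```

View pics/w9.png

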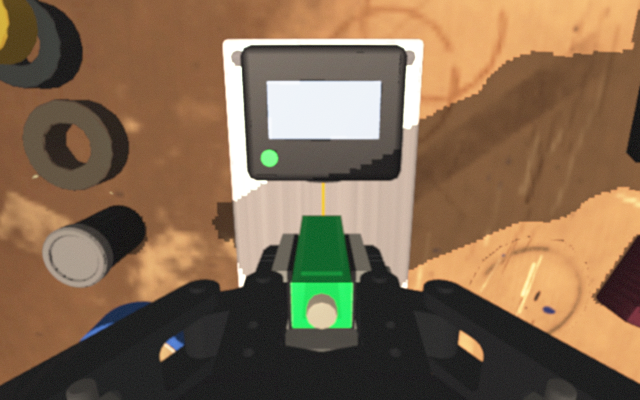

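Run:
```python
from h import *
from scipy.optimize import least_squares
c0=get_calibration("wrist");s=state();T=rot(s["eef_rot"]);print(s["ee_pos"])
def sub(p,t):  # subpixel crossings of threshold t
    p=np.array(p,float);i=np.nonzero(np.diff(p>t))[0];return [round(float(k+(t-p[k])/(p[k+1]-p[k])),2) for k in i]
for f,rows,cols,x0,x1,y0,y1 in(("w7",(232,246),(310,345),290,365,200,268),("w9",(290,318),(297,347),275,370,265,345)):
    G=np.load(f"pics/{f}.npy").astype(float);sat=G[:,:,1]-G[:,:,0]
    for r in rows:print(f,"row",r,[round(v+x0,2) for v in sub(sat[r,x0:x1],90)])
    for q in cols:print(f,"col",q,[round(v+y0,2) for v in sub(sat[y0:y1,q],90)],[int(v) for v in G[y0:y1,q,1]][::3])
# TCP-frame camera
M=T.T@rot(c0["orientation"]);e=T.T@(c0["eye"]-s["ee_pos"]);print(e)
ct=dict(c0,eye=np.zeros(3),orientation=np.r_[1,0,0,0])
def row(xt,zt):
    d=M.T@(np.array([xt,0,zt])-e);u=np.array([d[0],-d[1]])/-d[2];u*=1+c0["k1"]*(u@u);return u[1]*c0["mtx"][1,1]+c0["mtx"][1,2]
def wid(xt,zt):
    d=M.T@(np.array([xt,0,zt])-e);return .02*c0["mtx"][0,0]/-d[2]
for zt in(.126,.128,.130,.132,.1346):print(zt,"far/near rows",round(row(.01,zt),1),round(row(-.01,zt),1),"width",round(wid(.005,zt),1),round(wid(-.005,zt),1))
for zt in(.186,.188,.1899,.192):print("w7",zt,round(row(.0106,zt),1),round(row(-.0094,zt),1),"width",round(wid(.005,zt),1))
```

```text
[5.85021875e-01 4.04920633e-05 2.46371975e-01]
w7 row 232 [306.2, 320.49, 332.64, 347.25]
w7 row 246 [306.48, 316.4, 337.17, 346.93]
w7 col 310 [221.79, 255.21] [83, 73, 73, 74, 71, 75, 74, 80, 238, 236, 237, 237, 235, 234, 234, 232, 231, 230, 227, 113, 107, 210, 211]
w7 col 345 [221.54, 254.98] [133, 137, 132, 117, 102, 88, 77, 88, 237, 236, 234, 233, 233, 232, 232, 232, 231, 229, 225, 103, 105, 128, 191]
w9 row 290 [290.54, 352.39]
w9 row 318 [291.19, 306.59, 336.04, 351.38]
w9 col 297 [281.14, 327.86] [104, 102, 105, 103, 105, 96, 244, 248, 247, 247, 247, 246, 246, 245, 246, 245, 245, 245, 245, 246, 246, 152, 74, 78, 77, 77, 76]
w9 col 347 [281.1, 327.69] [96, 96, 96, 96, 99, 94, 239, 246, 245, 245, 244, 245, 244, 245, 245, 245, 244, 245, 245, 244, 246, 138, 75, 74, 73, 74, 76]
[6.48455362e-02 7.42409786e-05 3.16940499e-02]
0.126 far/near rows 289.7 346.5 width 66.3 64.7
0.128 far/near rows 286.3 342.3 width 65.1 63.6
0.13 far/near rows 283.0 338.2 width 64.0 62.5
0.132 far/near rows 279.9 334.3 width 62.9 61.5
0.1346 far/near rows 275.9 329.4 width 61.5 60.2
w7 0.186 221.1 260.7 width 42.9
w7 0.188 219.6 258.9 width 42.4
w7 0.1899 218.3 257.2 width 42.0
w7 0.192 216.9 255.4 width 41.5
```

send_rows --increments "0 0.09 0.2 0;0 0 0.2 0;0 0 0 0;0 0 0 0;0 0 0 0;0 0 0 0"

```text
t: 16.78
ee_pos: [0.5839, -0.0001, 0.2417]
eef_rot: [-0.0, 0.721, -0.693, 0.0]
wrist_force: [0.3, -0.0, -1.5]
width: 0.23
grasp_force: 30.1
```

Run:
```python
from h import *
s=state();T=rot(s["eef_rot"]);p=s["ee_pos"];print(s["t"],p,T.round(4)[:2],s["grasp_force"])
im=read_camera("wrist");c=get_calibration("wrist");g=im.astype(int)
m=mask(im,[18,60,120],[34,255,255]);m[:183]=0;m[214:]=0;m[:,:312]=0;m[:,:]&=True;m[:,334:]=0
ys,xs=np.nonzero(m);q=plane(c,np.c_[xs,ys],.012);f=np.polyfit(q[:,1],q[:,0],1);print("line",f,len(xs),"x at y=0 minus TCP x",f[1]-p[0]-0)
for q in(300,340):
  col=g[165:190,q].sum(1)/3;print("det edge",col.astype(int).tolist())
print("edge y at rows 178..182",plane(c,[[322,r] for r in(176,178,180,182)],.085)[:,1].round(4))
sc=read_camera("scene").astype(int);cs=get_calibration("scene")
for x in(332,334,335,336):print(x,sc[200:209,x,0].tolist(),sc[200:209,x,1].tolist())
a=.0376;R2=np.array([[np.cos(a),-np.sin(a)],[np.sin(a),np.cos(a)]])
for z in(.038,.040,.042,.044):print(z,project(cs,[np.r_[R2@np.array(k)+[.5841,0],z] for k in((-.0098,.0098),(-.0098,-.0086),(.0098,-.0086))]).round(1).tolist())
```

```text
16.7833 [ 5.83901362e-01 -9.01282541e-05  2.41744097e-01] [[ 3.830e-02 -9.993e-01  1.000e-04]
 [-9.993e-01 -3.830e-02 -0.000e+00]] 30.09675443172455
line [-0.0389662   0.58409955] 116 x at y=0 minus TCP x 0.00019818823353079384
det edge [85, 82, 80, 79, 79, 79, 81, 78, 80, 77, 79, 76, 70, 63, 58, 52, 42, 44, 96, 156, 181, 185, 183, 185, 184]
det edge [81, 79, 81, 78, 80, 80, 80, 79, 79, 78, 74, 53, 35, 31, 34, 24, 24, 46, 104, 164, 188, 188, 190, 188, 188]
edge y at rows 178..182 [-0.0381 -0.0374 -0.0367 -0.0359]
332 [147, 147, 148, 147, 148, 148, 147, 152, 172] [135, 135, 136, 135, 136, 136, 135, 139, 157]
334 [50, 48, 49, 49, 46, 41, 52, 121, 177] [97, 97, 98, 98, 96, 95, 99, 133, 158]
335 [56, 54, 54, 51, 46, 57, 127, 179, 174] [100, 100, 100, 99, 98, 101, 135, 158, 157]
336 [50, 50, 48, 44, 49, 130, 183, 171, 172] [100, 100, 99, 97, 98, 136, 160, 155, 158]
0.038 [[326.8, 205.3], [333.4, 207.6], [337.7, 203.8]]
0.04 [[326.8, 204.6], [333.4, 206.9], [337.7, 203.1]]
0.042 [[326.8, 203.9], [333.5, 206.1], [337.7, 202.4]]
0.044 [[326.8, 203.2], [333.5, 205.4], [337.7, 201.7]]
```

send_rows --increments "0 0 -0.08 0;0 0 0 0;0 0 0 0;0 0 0 0;0 0 0 0;0 0 0 0;0 0 0 0;0 0 0 0"

```text
t: 17.55
ee_pos: [0.5839, -0.0001, 0.2424]
eef_rot: [0.0, 0.721, -0.693, -0.0]
wrist_force: [-0.0, 0.8, 0.1]
width: 0.229
grasp_force: 30.1
```

Run:
```python
from h import *
s=state();print(s["t"],s["ee_pos"],abs(s["joint_vel"]).max(),s["grasp_force"],s["wrist_force"])
print(job_done())
```

```text
17.55 [ 5.83853274e-01 -1.06043721e-04  2.42439602e-01] 0.0011531516085905088 30.09733736515045 [-0.03976204  0.75356261  0.06834506]
the job is handed in; nothing more can be done
None
```

The job is handed in at 17.6 s: the blue filter is fully home and released, and the green cell is held still by its frosted faces mid-beam, its height good to about 2 mm (camera and arm readings differ by 2–3 mm); I viewed 12 pictures, over the limit of 10.

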